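Start the bench spinner with its two-key chord

TASK

Push the open lid of the bench spinner shut with your fingertips. Then press its two round keys down together, one fingertip on each and neither going down alone, keep both fully down for three seconds and let them come up again. Only touch and press: leave the spinner where it stands, do not press the long stop key between the round ones, and leave the tube, the cup and the bottle beside it alone.

Things in the scene. Friction and masses are not known exactly. Their poses are not given: they have to be found in the camera images.
- spinner: white bench spinner (small centrifuge), 230 mm deep (x) x 160 mm wide (y), 3 kg, standing loose on rubber feet. Origin: centre of its underside; x points to its back (hinge side), y to its left as seen from the key side, z up. The front 75 mm is a low deck, 55 mm high, that carries the keys; the housing behind it is 90 mm high and covered by the lid.
- keys_mid (a point): point on the deck's surface (55 mm above the worktop) half-way between the two round keys; axes as the spinner's. The round keys lie 30 mm to either side of it along y (60 mm apart), the stop key lies on it.
- key_left_top (a point): centre of the top face of the left round key: a white push button 24 mm in diameter in a fixed grey collar (40 mm across, 12 mm high); its top face is 22 mm above the deck when up, 16 mm when fully down; the point goes down with the key. Spring return, 6 mm travel, fully down at about 4 N.
- key_right_top (a point): the same for the right round key.
- key_left (a joint): how far the left round key is pressed, m: 0 up, 0.006 fully down
- key_right (a joint): how far the right round key is pressed, m: 0 up, 0.006 fully down
- stop_key (a joint): how far the stop key is pressed, m: 0 up, 0.003 down. It is a narrow rectangular key, 26 mm along x by 12 mm along y, its top 16 mm above the deck, half-way between the round keys
- lid (a joint): angle of the lid, rad: 0 shut, 1.3 wide open. The lid stays where it is left; pushing it shut at its front edge takes about 1 N
- lid_hinge (a point): middle of the lid's hinge line (along y) at the back of the spinner, 94 mm above the worktop, 108 mm behind the spinner's origin; axes as the spinner's, whatever the lid's angle
- lid_edge (a point): middle of the lid's front (free) edge, on its outer (top) face; turns with the lid. The lid is a flat grey plate, 150 mm wide (y), reaching 131 mm from the hinge line (a small thumb lip goes 10 mm farther), its outer face 8 mm above the hinge line when shut
- tube: capped clear tube with blue contents, 36 mm across, 118 mm tall, standing; bystander. Origin: centre of its underside. A fixed printer, 400 mm tall, stands farther left (x above 0.38, y above 0.3): keep clear of it
- cup: snap-lid sample cup, 35 x 43 x 24 mm; bystander. Origin: centre of its underside
- small_bottle: screw-cap bottle, 46 mm across, 118 mm tall, standing; bystander. Origin: centre of its underside

How it is judged:
On the way, in this order (a step that is already met when the one before it is completed fails the run):
1. the lid is pushed shut (value of joint lid below 0.06 rad), for 0.2 s.
2. both round keys are held down together for three seconds (at least 2.7 s counted), the lid shut (value of joint each of key_left, key_right above 0.0042 m and value of joint lid below 0.06 rad), for 2.7 s.
At the end, for the whole second after the job is handed in: the lid is shut (within 0.06 rad), all keys are up again (round keys within 1.5 mm), the spinner stands within 20 mm of where it stood and is at rest, tube and bottle stand upright (value of joint lid below 0.06 rad and value of joint each of key_left, key_right below 0.0015 m and value of joint stop_key below 0.001 m and distance of spinner from where it was at the start of the episode below 0.02 m and linear speed of spinner below 0.02 m/s and angle between each of tube, small_bottle's own z axis and vertical below 0.2 rad); the robot touches nothing.
It fails at once if one round key is pressed down (over 4.2 mm) while the other is up (under 1 mm) ((value of joint key_left above 0.0042 m and value of joint key_right below 0.001 m) or (value of joint key_right above 0.0042 m and value of joint key_left below 0.001 m)).
It fails at once if a round key is pressed (over 3 mm) while the lid is open (over 0.15 rad) (value of joint lid above 0.15 rad and value of joint any of key_left, key_right above 0.003 m).
It fails at once if the stop key is pressed (over 2 mm) (value of joint stop_key above 0.002 m).
It fails at once if the spinner is lifted, carried or shoved (over 20 mm) or tipped (over 0.1 rad), or its lid lifted wider open than any start (over 1.15 rad) (distance of spinner from where it was at the start of the episode above 0.02 m or angle between spinner's own z axis and vertical above 0.1 rad or value of joint lid above 1.15 rad).
It fails at once if the tube, the cup or the bottle is moved (over 15 mm) (distance of any of tube, cup, small_bottle from where it was at the start of the episode above 0.015 m).
It also fails if it takes over 58 s, if anything falls off the work surface, if the arm or the gripper's body presses on something with over 40 N, if the wrist force passes 120 N, or if a joint passes its speed limit or range.

ROBOT

A 6-joint arm with a two-finger parallel gripper is mounted at the origin on a cart in front of the work surface, level with it; the furniture and walls round the work are solid. World frame = base frame: x ahead of the robot, y to its left, z up, the work surface at z = 0. Lengths are in m, angles in rad, forces in N, time in s.
With the tool pointing down it reaches from about 0.3 to 0.875 m from the base axis. Payload 4.2 kg.
Tool frame: the origin (TCP) lies at the very end of the fingers, on their centre line; the grasp point (between the pads) lies 19 mm behind it (grip_point_offset is the distance from the TCP to the grasp point, in m); z points along the fingers, x is the direction in which the jaws open and shut, and the axes are right-handed (so a half turn about z gives the same grasp; the last joint's range is limited). The gripper opens to 85 mm and grips with 20 to 120 N. Pads are 22 mm wide; open, the fingers measure 114 mm over their backs; the gripper's body (76 mm by 85 mm) begins 54 mm behind the grasp point. The pads swing forward as they close: fully open they stand 13 mm farther back than shut.
Start: joints at [-1.156, 0.32, 1.565, -0, 1.257, -0.02], TCP at [0.242, -0.522, 0.231] pointing down, gripper open.
Joint ranges: [-3.11, 3.11], [-0.84, 2.01], [0.21, 2.61], [-1.34, 4.49], [0.05, 2.63], [-2.56, 2.56]. Speed limits (rad/s): [2.57, 2.57, 3.14, 3.14, 3.14, 3.14].

INTERFACE

Orientations are given as a unit quaternion [w, x, y, z].
In Python, from bench import get_obs, capture, hand_in, grip_point_offset gives the robot as it stands.
- The arm moves only by the tool carry_out, never from a script. Its argument "commands" is one flat list of numbers, 7 for each row, row after row: the shift along the tool's x, y, z in cm, then the turn, a rotation vector about the tool's x, y, z in rad, then the gripper's target within -1 to 1 (fully open at 1, half-way at 0, shut at -1). A call has 1 to 10 rows; each row is the pose to reach, as a shift and turn from the pose measured when the call began, along the tool's axes at that moment; what a row does not reach only later rows make up. A row lasts 1/8 s, in which the tool goes at most 62.5 mm and 10.7 degrees, less where a joint would pass 70% of its speed; a pose out of reach is approached as far as the arm can. A call with a gripper value outside its range is refused whole. The fingers move at their own pace and stop on an object; the grip force is fixed at half the most. Time passes only in rows, so rows that repeat a pose let the fingers close. It gives the time, the measured TCP pose, the force and the opening at its end, in the units of the state.
- get_obs(): the state, without advancing time (a new reading comes with each control period).
- capture(name): name is "scene" or "side" or "wrist"; returns a dict with "frame" (480x640x3 uint8, red, green, blue), "fx", "fy", "cx", "cy" (pixels), "dist" ([k1, k2, p1, p2, k3] as OpenCV has them; the pictures are not rectified), "xyz" and "attitude" of the camera in the world. Camera axes: x right, y up, looking along -z (the intrinsics and any distortion apply to the point x, -y, -z); pixel columns grow to the right and rows downward; lengths in m; the calibration is good to about 2 mm. A picture is of the moment at which its call begins. There is no depth.
- hand_in(): hands the job in, once; it reports no verdict.
The state is a dict: "t": time; "q": joint angles; "qd": joint speeds; "joint_torque": joint torques, N m; "eef_pos": TCP position; "eef_rot": TCP orientation; "force": force on the tool from outside, world axes, zero at the start; "torque": the same for the moment, N m; "opening": opening from 0.0 (shut) to 1.0 (fully open).
Only numpy, scipy, OpenCV 4.12 (cv2) and the standard library are available. Lean on these libraries where they do the work, as an engineer would, in place of code of your own. Each camera call takes 0.05 s, during which the arm holds its last target. There are 200 camera calls.

## Working session

There is one attempt and no reset: what is moved stays moved. The work goes in short steps, Python scripts to look and compute and a tool call to move; the robot and the scene stay as the last step left them, time stands still between calls to the robot, and variables do not carry over. Pictures are saved under pics/ and viewed, about 8 in all and at most 12, crops included, and the job is handed in when it is done.

Besides the shell and the picture viewer there is one more tool, called after "Emit:" by a JSON object that holds its "name" and its "arguments". carry_out: Moves the arm, as the interface text tells. Its arguments: {"type":"object","properties":{"commands":{"type":"array"}},"required":["commands"]}

```bash
mkdir -p pics
cat > h.py <<'E'
import numpy as np, cv2
from bench import get_obs, capture, hand_in, grip_point_offset
from scipy.spatial.transform import Rotation as R
def rot(q): return R.from_quat([q[1],q[2],q[3],q[0]])
def camrot(c):
    a=np.array(c["attitude"],float)
    return R.from_matrix(a) if a.shape==(3,3) else rot(a)
def K(c): return np.array([[c["fx"],0,c["cx"]],[0,c["fy"],c["cy"]],[0,0,1.]])
def ray(c,px):
    p=cv2.undistortPoints(np.array([[px]],float),K(c),np.array(c["dist"],float))[0,0]
    return np.array(c["xyz"]),camrot(c).apply([p[0],-p[1],-1])
def atz(c,px,z):
    o,d=ray(c,px); return o+d*(z-o[2])/d[2]
def proj(c,P):
    l=camrot(c).inv().apply(np.atleast_2d(P)-np.array(c["xyz"]))*[1,-1,-1]
    return cv2.projectPoints(l,np.zeros(3),np.zeros(3),K(c),np.array(c["dist"],float))[0][:,0]
def save(c,n): cv2.imwrite(f"pics/{n}.png",c["frame"][:,:,::-1])
E
python3 - <<'E'
from h import *
import pickle
print(get_obs(), grip_point_offset)
C={}
for n in("scene","side"):
    c=C[n]=capture(n); save(c,n+"0"); print(n,c["xyz"],c["attitude"],c["fx"],c["cx"],c["dist"])
pickle.dump(C,open("c0.pkl","wb"))
E
```

```text
{'t': 0.0, 'q': array([-1.15600324e+00,  3.20307214e-01,  1.56569435e+00,  9.24934375e-06,
        1.25741987e+00, -2.00005499e-02]), 'qd': array([0.00020118, 0.0011939 , 0.00068389, 0.00043505, 0.00043528,
       0.00310435]), 'joint_torque': array([-1.26991497e-03, -4.15531361e+01, -2.34162927e+01, -1.32934038e-04,
        8.32922640e-03, -1.63440120e-05]), 'eef_pos': array([ 0.24200857, -0.52104981,  0.23046753]), 'eef_rot': array([-5.10870845e-04,  8.42976710e-01, -5.37949283e-01, -7.58378582e-04]), 'force': array([ 0.43636378, -0.24486447, -0.3772358 ]), 'torque': array([-0.00630101, -0.00436422,  0.04546634]), 'opening': 0.9993856667449992} 0.0187
scene [0.05298773 0.30099581 0.77323233] [-0.51640379 -0.18195085  0.27441957  0.7905156 ] 561.5891546517214 323.0172359741756 [0.04834144 0.         0.         0.         0.        ]
side [ 0.32776231 -0.65856993  0.46654199] [ 0.84058409  0.52073218 -0.08596161 -0.12193023] 453.4572251754854 316.647823486974 [-0.08084691  0.          0.          0.          0.        ]
```

View pics/scene0.png

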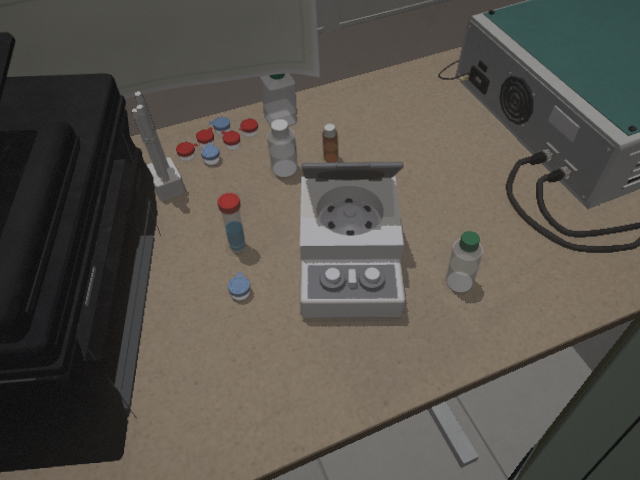

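View pics/side0.png

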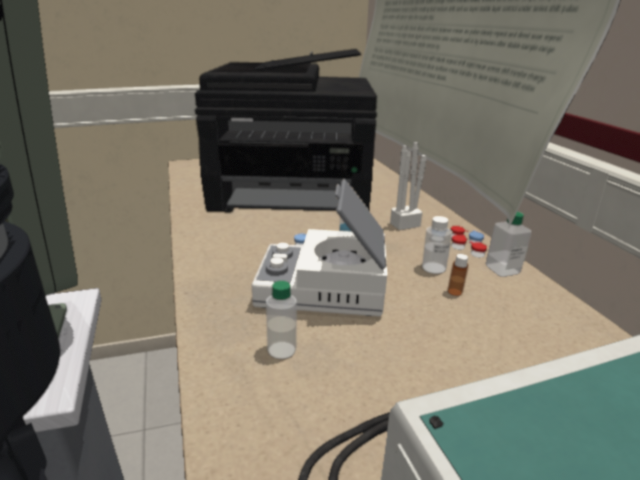

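The scene view shows the spinner at about (350,240), with its keys at about (333,277) and (372,277). The tube is at (235,225), the cup at (240,288) and the bottle at (463,262). I'll enlarge both views.

Run:
```python
import cv2,numpy as np
a=cv2.imread("pics/scene0.png")[150:330,290:420]; b=cv2.imread("pics/side0.png")[170:330,240:400]
a=cv2.resize(a,None,fx=3.3,fy=3.3,interpolation=3)[:594]; b=cv2.resize(b,None,fx=2.3,fy=2.3,interpolation=3)
o=np.zeros((600,800,3),np.uint8); o[:a.shape[0],:a.shape[1]]=a; o[:b.shape[0],430:430+b.shape[1]]=b
cv2.imwrite("pics/crop0.png",o)
```

```text
(no output)
```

View pics/crop0.png

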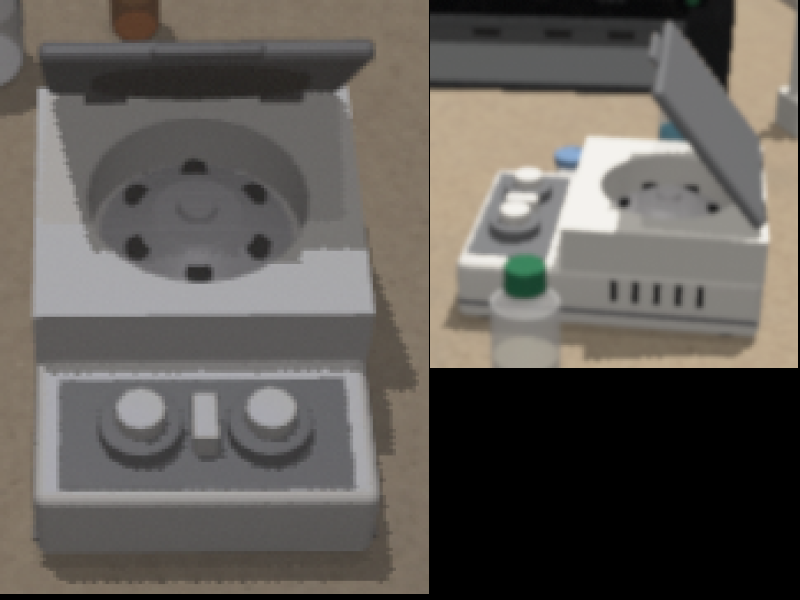

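```bash
cat > fit.py <<'E'
from h import *
import pickle
from scipy.optimize import least_squares
C=pickle.load(open("c0.pkl","rb")); c=C["scene"]; s=C["side"]
px=lambda u,v:(290+u/3.3,150+v/3.3)
sx=lambda u,v:(240+(u-430)/2.3,170+v/2.3)
L=atz(c,px(140,409),.077);Rr=atz(c,px(271,408),.077); print(L,Rr,np.linalg.norm(L-Rr))
M=[(-.115,.08,.055),(-.115,-.08,.055),(-.04,.08,.09),(-.04,-.08,.09)]
P=[px(37,500),px(377,500),px(36,317),px(373,317)]
def w(p,m): return np.c_[R.from_euler('z',p[2]).apply(np.atleast_2d(m))[:,:2]+p[:2],np.atleast_2d(m)[:,2]]
def lid(a,d,y,h): return (.108-d*np.cos(a)-h*np.sin(a)*-1, y, .094+d*np.sin(a)+h*np.cos(a))
def res(p):
    m=M+[(p[4],.03,.077),(p[4],-.03,.077),lid(p[3],.131,.075,.008),lid(p[3],.131,-.075,.008)]
    r=proj(c,w(p,m))-np.array(P+[px(140,409),px(271,408),px(42,45),px(373,43)])
    m2=[(p[4],.03,.077),(p[4],-.03,.077)]
    r2=proj(s,w(p,m2))-np.array([sx(529,175),sx(516,209)])
    return np.r_[r,r2].ravel()
f=least_squares(res,[L[0]+.08,(L[1]+Rr[1])/2,0,1.0,-.08]); p=f.x
print("x y yaw lid keyx",p); print(f.fun.reshape(-1,2).round(1))
W=lambda m:w(p,m)[0]
print("keys",W((p[4],.03,.077)),W((p[4],-.03,.077)))
print("lid edge",W(lid(p[3],.131,0,.008)),"hinge",W((.108,0,.094)))
print("side lid corners",proj(s,w(p,[lid(p[3],.131,.075,.008),lid(p[3],.131,-.075,.008),lid(0,0,-.075,.0)])).round(), sx(668,25),sx(755,215))
print("bottle",atz(c,(460,283),0),"tube",atz(c,(237,244),0),"cup",atz(c,(240,296),0))
E
python3 fit.py
```

```text
[0.49715431 0.09458545 0.077     ] [0.47348299 0.03941751 0.077     ] 0.060031928212778786
x y yaw lid keyx [ 0.55987791  0.03425582 -0.40988236  0.87159996 -0.0798194 ]
[[-1.6 -0.8]
 [ 1.7 -1.2]
 [-1.   1. ]
 [ 0.8  0.6]
 [ 0.2 -0.9]
 [ 0.1 -0.8]
 [-1.  -0. ]
 [ 1.2  0. ]
 [-0.6 -1.2]
 [-1.  -1. ]]
keys [0.49862517 0.09357899 0.077     ] [0.47471509 0.03854893 0.077     ]
lid edge [0.58721951 0.02237613 0.19941094] hinge [ 0.65893202 -0.00878234  0.094     ]
side lid corners [[344. 179.]
 [339. 209.]
 [384. 272.]] (343.47826086956525, 180.8695652173913) (381.304347826087, 263.47826086956525)
bottle [ 0.44476759 -0.11377973  0.        ] tube [0.67205457 0.19839385 0.        ] cup [0.56707796 0.22766148 0.        ]
```

```bash
cat > go.py <<'E'
from h import *
SP=np.array([.5599,.0343]); YAW=-.41; TY=np.pi/2+YAW
def S(x,y): # spinner local -> world xy
    c,s=np.cos(YAW),np.sin(YAW); return SP+[c*x-s*y,s*x+c*y]
def T(x,y,z,yaw=TY,o=None):
    o=o or get_obs(); r=rot(o["eef_rot"])
    g=R.from_matrix(np.array([[np.cos(yaw),np.sin(yaw),0],[np.sin(yaw),-np.cos(yaw),0],[0,0,-1]]).T)
    d=r.inv().apply(np.r_[S(x,y),z]-o["eef_pos"])*100
    return np.r_[d.round(2),(r.inv()*g).as_rotvec().round(4)]
E
python3 -c "
from go import *
print(T(.06,0,.28))"
```

```text
[-3.2510e+01 -5.6210e+01 -4.8900e+00 -1.8000e-03  8.0000e-04 -2.2969e+00]
```

Emit:
{"name": "carry_out", "arguments": {"commands": [0, 0, -5, 0, 0, 0, -1, -8, -14, -5, 0, 0, -0.5, -1, -16, -28, -5, 0, 0, -1.0, -1, -24, -42, -5, 0, 0, -1.5, -1, -32.5, -56.2, -5, 0, 0, -2.0, -1, -32.5, -56.2, -5, 0, 0, -2.297, -1, -32.5, -56.2, -5, 0, 0, -2.297, -1, -32.5, -56.2, -5, 0, 0, -2.297, -1, -32.5, -56.2, -5, 0, 0, -2.297, -1, -32.5, -56.2, -5, 0, 0, -2.297, -1]}}

```text
t: 1.35
eef_pos: [0.566, -0.0589, 0.2807]
eef_rot: [-0.001, 0.961, 0.275, -0.0]
force: [1.0, -0.7, -0.1]
opening: -0.001
```

Emit:
{"name": "carry_out", "arguments": {"commands": [0, 0, 0, 0, 0, 0, -1]}}

```text
t: 1.48
eef_pos: [0.5675, -0.0555, 0.2796]
eef_rot: [-0.001, 0.961, 0.278, -0.001]
force: [-0.1, -0.3, -0.5]
opening: -0.002
```

```bash
python3 -c "
from go import *
print(T(.06,0,.28))
print(get_obs())"
```

```text
[ 7.530e+00 -3.030e+00 -4.000e-02 -3.200e-03 -2.000e-04 -5.971e-01]
{'t': 1.475, 'q': array([-0.11873901,  0.28748212,  1.48921461,  0.00197615,  1.36735216,
       -0.68280747]), 'qd': array([-0.03687124, -0.01892854,  0.03016955, -0.04709091,  0.02066496,
       -0.00295717]), 'joint_torque': array([  1.72432099, -40.10037661, -24.98812795,   0.3629981 ,
        -0.16547495,  -0.10995501]), 'eef_pos': array([ 0.56747755, -0.05549824,  0.27959179]), 'eef_rot': array([-1.36991581e-03,  9.60545977e-01,  2.78116849e-01, -7.53370569e-04]), 'force': array([-0.09642406, -0.26231884, -0.5060559 ]), 'torque': array([-0.0229174 ,  0.02450462, -0.0018561 ]), 'opening': -0.0021888081010979494}
```

Emit:
{"name": "carry_out", "arguments": {"commands": [3.5, -1.5, 0, 0, 0, -0.3, -1, 7.5, -3.0, 0, 0, 0, -0.597, -1, 7.5, -3.0, 0, 0, 0, -0.597, -1, 7.5, -3.0, 0, 0, 0, -0.597, -1, 7.5, -3.0, 0, 0, 0, -0.597, -1, 7.5, -3.0, 0, 0, 0, -0.597, -1]}}

```text
t: 2.22
eef_pos: [0.6145, 0.0092, 0.2795]
eef_rot: [-0.002, 0.837, 0.548, -0.001]
force: [-0.4, 0.3, 0.6]
opening: -0.009
```

```bash
python3 -c "
from go import *
c=capture('side'); cv2.imwrite('pics/side1.png',cv2.resize(c['frame'][100:340,180:500,::-1],None,fx=2.4,fy=2.4))
print(get_obs()['eef_pos'],get_obs()['force'])
print('edge track a: TCP targets')
for a in (.87,.7,.5,.3,.1,0,-.04):
    d=.112; x=.108-d*np.cos(a)+.008*np.sin(a)+.011; z=.094+d*np.sin(a)+.008*np.cos(a)
    print(a,round(x,3),round(z,3),T(x,0,z))
"
```

```text
[0.614562   0.00927171 0.27959763] [ 0.29650418 -0.45826802  0.09358259]
edge track a: TCP targets
0.87 0.053 0.185 [ 1.10e-01 -6.90e-01  9.49e+00 -3.10e-03 -9.00e-04 -1.70e-03]
0.7 0.038 0.172 [ 1.000e-01 -2.130e+00  1.074e+01 -3.100e-03 -9.000e-04 -1.700e-03]
0.5 0.025 0.155 [ 1.00e-01 -3.52e+00  1.25e+01 -3.10e-03 -9.00e-04 -1.70e-03]
0.3 0.014 0.135 [ 1.00e-01 -4.53e+00  1.45e+01 -3.10e-03 -9.00e-04 -1.70e-03]
0.1 0.008 0.113 [ 9.000e-02 -5.120e+00  1.666e+01 -3.100e-03 -9.000e-04 -1.700e-03]
0 0.007 0.102 [ 9.000e-02 -5.260e+00  1.778e+01 -3.100e-03 -9.000e-04 -1.700e-03]
-0.04 0.007 0.098 [ 9.000e-02 -5.280e+00  1.822e+01 -3.100e-03 -9.000e-04 -1.700e-03]
```

View pics/side1.png

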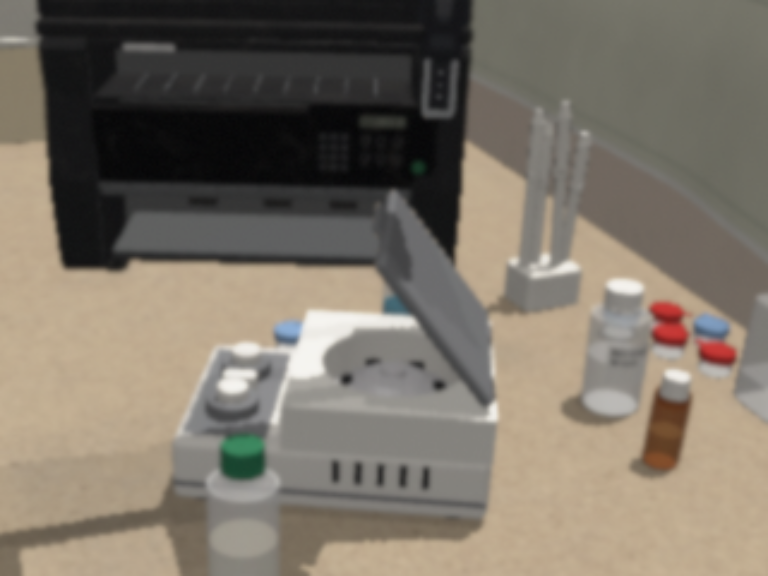

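```bash
python3 -c "
from go import *
c=capture('side'); s=capture('scene'); p=get_obs()['eef_pos']
print(proj(c,p),proj(s,p))
cv2.imwrite('pics/both1.png',np.hstack([cv2.resize(c['frame'][0:300,180:500],None,fx=1.25,fy=1.25),cv2.resize(s['frame'][0:300,180:500],None,fx=1.25,fy=1.25)])[:,:,::-1])
"
```

```text
[[362.3948648  147.37798691]] [[354.98859832 105.54004909]]
```

View pics/both1.png

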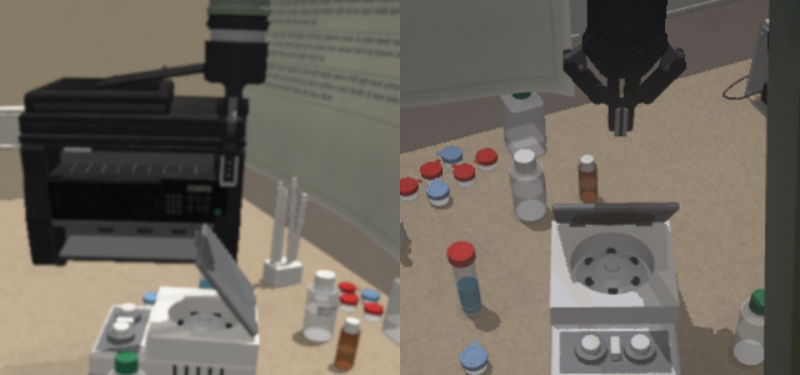

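Both views put the fingertips where they were predicted, centred on the lid's width and behind its edge. I'll start the lid push in short steps.

Emit:
{"name": "carry_out", "arguments": {"commands": [0.1, -0.4, 5, 0, 0, 0, -1, 0.1, -0.5, 8.5, 0, 0, 0, -1, 0.1, -0.7, 9.5, 0, 0, 0, -1, 0.1, -1.4, 10.1, 0, 0, 0, -1, 0.1, -2.1, 10.7, 0, 0, 0, -1, 0.1, -2.9, 11.6, 0, 0, 0, -1, 0.1, -3.5, 12.5, 0, 0, 0, -1, 0.1, -4.1, 13.5, 0, 0, 0, -1, 0.1, -4.5, 14.5, 0, 0, 0, -1, 0.1, -4.5, 14.5, 0, 0, 0, -1]}}

```text
t: 3.62
eef_pos: [0.5726, 0.0288, 0.1336]
eef_rot: [-0.002, 0.836, 0.548, -0.001]
force: [-0.4, 0.2, 0.3]
opening: 0.001
```

```bash
python3 -c "
from go import *
c=capture('side'); o=get_obs(); print(o['eef_pos'],o['force'])
for a in (.1,0,-.04): print(T(.119-.112*np.cos(a)+.008*np.sin(a),0,.094+.112*np.sin(a)+.008*np.cos(a)))
cv2.imwrite('pics/side2.png',cv2.resize(c['frame'][100:340,200:460],None,fx=2,fy=2)[:,:,::-1])
"
```

```text
[0.57322881 0.02873219 0.13422728] [ 0.46875233 -0.64218829 -0.56596914]
[-2.00e-02 -6.00e-01  2.11e+00 -3.80e-03 -5.00e-04 -9.00e-04]
[-2.00e-02 -7.30e-01  3.23e+00 -3.80e-03 -5.00e-04 -9.00e-04]
[-2.00e-02 -7.50e-01  3.67e+00 -3.80e-03 -5.00e-04 -9.00e-04]
```

View pics/side2.png

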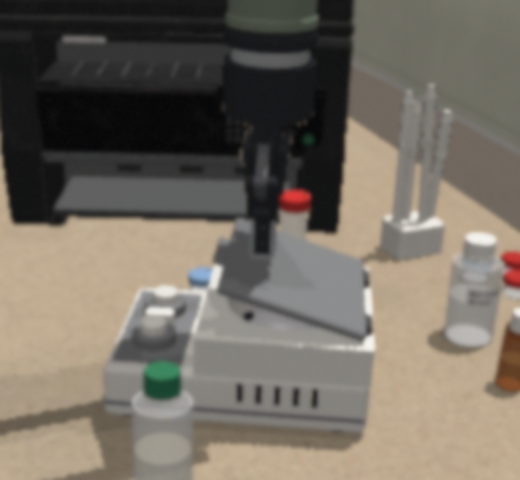

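The lid has followed down to about 0.3 rad, with the fingertips at about (262,250) near its front edge. Next I'll push it fully shut and back off.

Emit:
{"name": "carry_out", "arguments": {"commands": [0, -0.4, 1.0, 0, 0, 0, -1, 0, -0.6, 2.0, 0, 0, 0, -1, 0, -0.7, 2.7, 0, 0, 0, -1, 0, -0.7, 3.2, 0, 0, 0, -1, 0, -0.7, 3.5, 0, 0, 0, -1, 0, -0.7, 3.7, 0, 0, 0, -1, 0, -0.7, 3.7, 0, 0, 0, -1]}}

```text
t: 4.55
eef_pos: [0.5662, 0.0317, 0.1016]
eef_rot: [-0.002, 0.837, 0.548, -0.0]
force: [-10.3, -0.3, 28.2]
opening: 0.001
```

Emit:
{"name": "carry_out", "arguments": {"commands": [0, 0, 0, 0, 0, 0, -1, 0, 0, 0, 0, 0, 0, -1, 0, 0, 0, 0, 0, 0, -1]}}

```text
t: 4.92
eef_pos: [0.5665, 0.0317, 0.1019]
eef_rot: [-0.001, 0.837, 0.548, -0.0]
force: [-1.5, -0.6, 7.4]
opening: 0.001
```

The lid bottomed out at z = 0.102, as expected. I'll lift, open to a 60 mm finger spacing and move above the keys.

Emit:
{"name": "carry_out", "arguments": {"commands": [0, 0, -3, 0, 0, 0, -1, 0, 0, -6, 0, 0, 0, 0.07, 0, -4, -6, 0, 0, 0, 0.07, 0, -8.6, -6, 0, 0, 0, 0.07, 0, -8.6, -6, 0, 0, 0, 0.07, 0, -8.6, -6, 0, 0, 0, 0.07, 0, -8.6, -6, 0, 0, 0, 0.07, 0, -8.6, -6, 0, 0, 0, 0.07]}}

```text
t: 5.92
eef_pos: [0.4886, 0.0657, 0.1619]
eef_rot: [-0.001, 0.837, 0.548, -0.0]
force: [0.1, 0.1, -0.5]
opening: 0.533
```

```bash
python3 -c "
from go import *
import pickle
s=capture('scene');c=capture('side');w=capture('wrist'); o=get_obs(); print(o['eef_pos'],o['force'],o['opening'],T(-.08,0,.11))
pickle.dump(dict(scene=s,side=c,wrist=w),open('c1.pkl','wb'))
a=cv2.resize(s['frame'][120:320,270:430],None,fx=3,fy=3,interpolation=3); b=cv2.resize(w['frame'],(400,300))
print(proj(s,np.r_[S(-.08,.03),.077]),proj(s,np.r_[S(-.08,-.03),.077]))
o=np.zeros((600,800,3),np.uint8);o[:600,:480]=a; o[:240,480:]=cv2.resize(w['frame'],(320,240)); o[240:560,480:]=cv2.resize(c['frame'][170:330,240:400],(320,320),interpolation=3)
cv2.imwrite('pics/m2.png',o[:,:,::-1])
"
```

```text
[0.48815948 0.06575076 0.16197492] [-0.48122665  0.64996937  1.44549772] 0.5352340216504493 [-3.0e-02 -1.5e-01  5.2e+00 -2.8e-03 -1.1e-03 -1.3e-03]
[[332.59482658 273.085957  ]] [[372.23580468 272.93505927]]
```

View pics/m2.png

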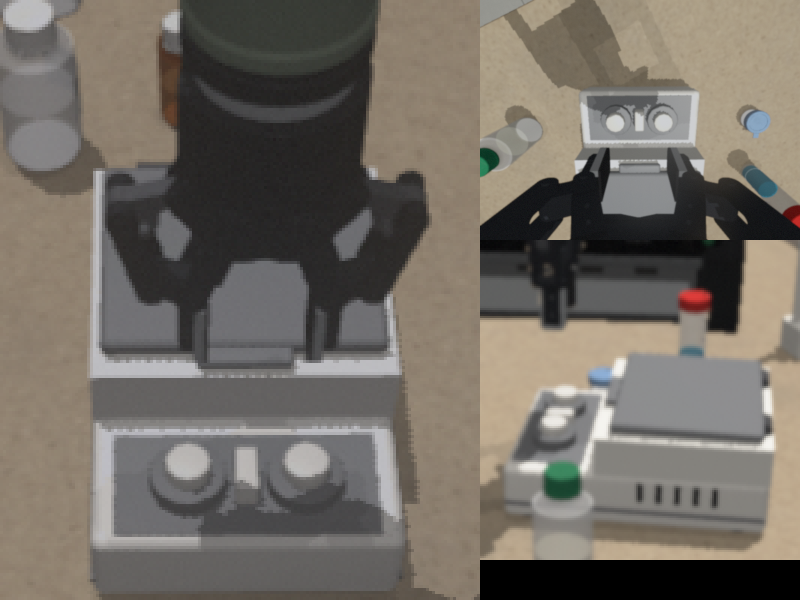

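The lid is shut, and the keys at (332,274) and (372,273) haven't moved. The fingertips are about 45 mm apart on the inside. Now I'll descend over the keys.

Emit:
{"name": "carry_out", "arguments": {"commands": [0, -0.15, 4, 0, 0, 0, 0.07, 0, -0.15, 6, 0, 0, 0, 0.07, 0, -0.15, 7.3, 0, 0, 0, 0.07, 0, -0.15, 7.8, 0, 0, 0, 0.07, 0, -0.15, 7.8, 0, 0, 0, 0.07]}}

```text
t: 6.7
eef_pos: [0.487, 0.0666, 0.0842]
eef_rot: [-0.001, 0.837, 0.548, -0.0]
force: [-0.3, -0.4, 0.7]
opening: 0.535
```

```bash
python3 -c "
from go import *
s=capture('scene');c=capture('side'); o=get_obs(); print(o['eef_pos'],o['force'],o['opening'],T(-.08,0,.077))
a=cv2.resize(s['frame'][200:320,280:420],None,fx=3,fy=3,interpolation=3); b=cv2.resize(c['frame'][200:320,230:360],None,fx=2.9,fy=2.9,interpolation=3)
o=np.zeros((360,800,3),np.uint8);o[:,:420]=a; o[:b.shape[0],420:420+b.shape[1]]=b
cv2.imwrite('pics/m3.png',o[:,:,::-1])
"
```

```text
[0.48725937 0.06659968 0.08469788] [1.03383376 0.68101904 0.79455914] 0.5369721085272019 [-0.07   -0.05    0.77   -0.0014 -0.002  -0.0014]
```

View pics/m3.png

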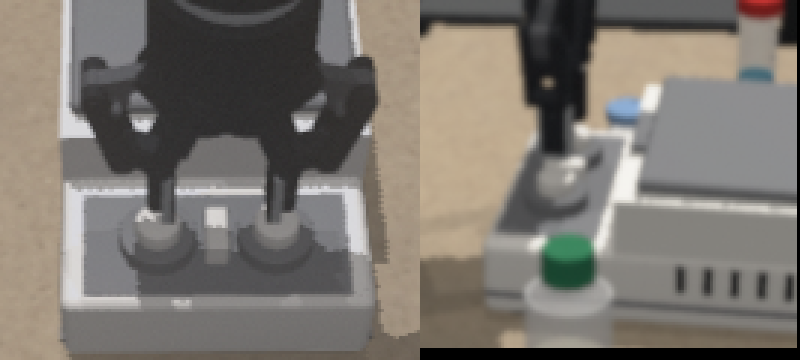

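Both fingertips, at (161,215) and (278,215), are right above their keys, and the stop key between them is clear. I'll press down a millimetre per row.

Emit:
{"name": "carry_out", "arguments": {"commands": [0, 0, 0.3, 0, 0, 0, 0.07, 0, 0, 0.6, 0, 0, 0, 0.07, 0, 0, 0.8, 0, 0, 0, 0.07, 0, 0, 0.9, 0, 0, 0, 0.07, 0, 0, 1.0, 0, 0, 0, 0.07, 0, 0, 1.0, 0, 0, 0, 0.07]}}

```text
t: 7.55
eef_pos: [0.4872, 0.0666, 0.0747]
eef_rot: [-0.001, 0.837, 0.548, 0.0]
force: [-0.8, -0.0, 1.3]
opening: 0.537
```

Emit:
{"name": "carry_out", "arguments": {"commands": [0, 0, 0.1, 0, 0, 0, 0.07, 0, 0, 0.2, 0, 0, 0, 0.07, 0, 0, 0.3, 0, 0, 0, 0.07, 0, 0, 0.3, 0, 0, 0, 0.07]}}

```text
t: 8.05
eef_pos: [0.4872, 0.0666, 0.0719]
eef_rot: [-0.001, 0.837, 0.548, 0.0]
force: [-1.4, -0.4, 4.0]
opening: 0.536
```

Emit:
{"name": "carry_out", "arguments": {"commands": [0, 0, 0.1, 0, 0, 0, 0.07, 0, 0, 0.2, 0, 0, 0, 0.07, 0, 0, 0.3, 0, 0, 0, 0.07, 0, 0, 0.3, 0, 0, 0, 0.07]}}

```text
t: 8.55
eef_pos: [0.4873, 0.0666, 0.0692]
eef_rot: [-0.001, 0.837, 0.548, 0.0]
force: [-1.6, -0.4, 6.3]
opening: 0.533
```

Emit:
{"name": "carry_out", "arguments": {"commands": [0, 0, 0.1, 0, 0, 0, 0.07, 0, 0, 0.2, 0, 0, 0, 0.07, 0, 0, 0.2, 0, 0, 0, 0.07]}}

```text
t: 8.93
eef_pos: [0.4873, 0.0666, 0.0686]
eef_rot: [-0.001, 0.837, 0.548, 0.001]
force: [-4.7, 0.1, 16.0]
opening: 0.536
```

Emit:
{"name": "carry_out", "arguments": {"commands": [0, 0, 0.15, 0, 0, 0, 0.07, 0, 0, 0.15, 0, 0, 0, 0.07, 0, 0, 0.15, 0, 0, 0, 0.07, 0, 0, 0.15, 0, 0, 0, 0.07]}}

```text
t: 9.43
eef_pos: [0.4873, 0.0666, 0.0686]
eef_rot: [-0.001, 0.837, 0.548, 0.001]
force: [-5.5, -1.1, 15.8]
opening: 0.538
```

```bash
python3 -c "
from go import *
s=capture('scene');c=capture('side'); o=get_obs(); print(o['t'],o['eef_pos'],o['force'],o['torque'],o['opening'])
a=cv2.resize(s['frame'][210:310,290:410],None,fx=3.5,fy=3.5,interpolation=3); b=cv2.resize(c['frame'][220:310,250:345],None,fx=3.8,fy=3.8,interpolation=3)
o=np.zeros((360,800,3),np.uint8);o[:350,:420]=a; o[:b.shape[0],420:420+b.shape[1]]=b
cv2.imwrite('pics/m4.png',o[:,:,::-1])
"
```

```text
9.525 [0.48730016 0.06662786 0.06855157] [-4.98549046 -0.31826907 14.99865966] [-0.17728293  0.81514127 -0.03900475] 0.5336791313205594
```

View pics/m4.png

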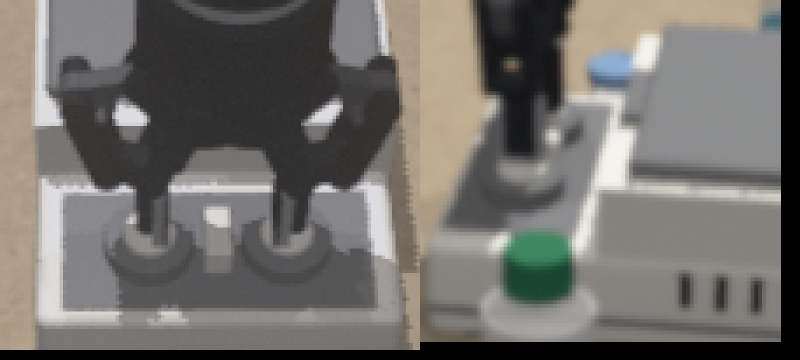

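Both tips sit on their keys with the white caps sunk into the collars, at about (150,235) and (290,235), and the stop key at (217,240) is untouched. The moment suggests the load is slightly uneven, so I'll add a little force and hold.

Emit:
{"name": "carry_out", "arguments": {"commands": [0, 0, 0.2, 0, 0, 0, 0.07, 0, 0, 0.2, 0, 0, 0, 0.07, 0, 0, 0.2, 0, 0, 0, 0.07, 0, 0, 0.2, 0, 0, 0, 0.07, 0, 0, 0.2, 0, 0, 0, 0.07, 0, 0, 0.2, 0, 0, 0, 0.07, 0, 0, 0.2, 0, 0, 0, 0.07, 0, 0, 0.2, 0, 0, 0, 0.07, 0, 0, 0.2, 0, 0, 0, 0.07, 0, 0, 0.2, 0, 0, 0, 0.07]}}

```text
t: 10.78
eef_pos: [0.4873, 0.0666, 0.0685]
eef_rot: [-0.001, 0.837, 0.548, 0.001]
force: [-5.4, -0.5, 19.6]
opening: 0.535
```

Emit:
{"name": "carry_out", "arguments": {"commands": [0, 0, 0.2, 0, 0, 0, 0.07, 0, 0, 0.2, 0, 0, 0, 0.07, 0, 0, 0.2, 0, 0, 0, 0.07, 0, 0, 0.2, 0, 0, 0, 0.07, 0, 0, 0.2, 0, 0, 0, 0.07, 0, 0, 0.2, 0, 0, 0, 0.07, 0, 0, 0.2, 0, 0, 0, 0.07, 0, 0, 0.2, 0, 0, 0, 0.07, 0, 0, 0.2, 0, 0, 0, 0.07, 0, 0, 0.2, 0, 0, 0, 0.07]}}

```text
t: 12.02
eef_pos: [0.4873, 0.0666, 0.0685]
eef_rot: [-0.0, 0.837, 0.548, 0.002]
force: [-6.1, -1.0, 20.5]
opening: 0.537
```

Emit:
{"name": "carry_out", "arguments": {"commands": [0, 0, 0.2, 0, 0, 0, 0.07, 0, 0, 0.2, 0, 0, 0, 0.07, 0, 0, 0.2, 0, 0, 0, 0.07, 0, 0, 0.2, 0, 0, 0, 0.07, 0, 0, 0.2, 0, 0, 0, 0.07, 0, 0, 0.2, 0, 0, 0, 0.07]}}

```text
t: 12.78
eef_pos: [0.4873, 0.0666, 0.0685]
eef_rot: [-0.0, 0.837, 0.548, 0.002]
force: [-6.8, -0.5, 20.2]
opening: 0.534
```

```bash
python3 -c "
from go import *
o=get_obs(); print(o['t'],o['eef_pos'],o['force'],o['torque'],o['opening'])"
```

```text
12.775 [0.4873133  0.06661787 0.0684795 ] [-6.78873347 -0.5062438  20.18051522] [-0.18631284  1.08931162 -0.08832061] 0.5341285309198199
```

Held for about 3.8 s with hard end-stop contact. Now I'll release straight up.

Emit:
{"name": "carry_out", "arguments": {"commands": [0, 0, -0.2, 0, 0, 0, 0.07, 0, 0, -0.5, 0, 0, 0, 0.07, 0, 0, -1, 0, 0, 0, 0.07, 0, 0, -3, 0, 0, 0, 0.07, 0, 0, -7, 0, 0, 0, 0.07, 0, 0, -12, 0, 0, 0, 0.07, 0, 0, -15, 0, 0, 0, 0.07, 0, 0, -15, 0, 0, 0, 0.07, 0, 0, -15, 0, 0, 0, 0.07, 0, 0, -15, 0, 0, 0, 0.07]}}

```text
t: 14.02
eef_pos: [0.486, 0.0662, 0.2168]
eef_rot: [-0.001, 0.837, 0.548, 0.0]
force: [-0.1, 1.6, -0.0]
opening: 0.536
```

```bash
python3 -c "
from go import *
s=capture('scene');c=capture('side'); o=get_obs(); print(o['t'],o['eef_pos'],o['force'])
a=cv2.resize(s['frame'][130:330,215:485],None,fx=1.8,fy=1.8,interpolation=3); b=cv2.resize(c['frame'][200:330,240:390],None,fx=2.1,fy=2.1,interpolation=3)
o=np.zeros((360,802,3),np.uint8)[:,:801];o[:a.shape[0],:a.shape[1]]=a; o[:b.shape[0],486:486+b.shape[1]]=b
cv2.imwrite('pics/m5.png',o[:,:800,::-1])
"
```

```text
14.125 [0.48632805 0.06621002 0.21724398] [0.60576078 0.19054521 0.18940999]
```

View pics/m5.png

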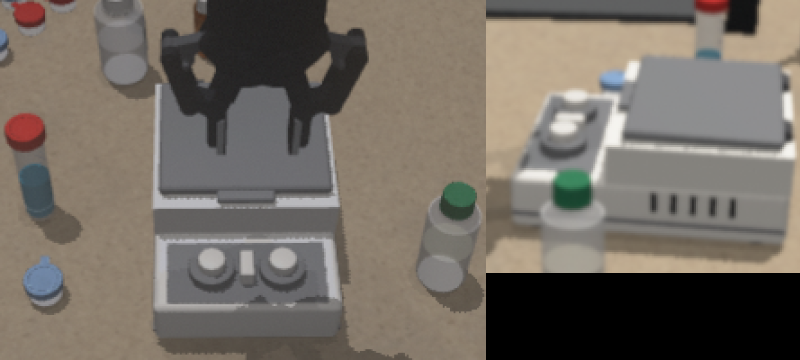

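The keys are up again at (211,260) and (282,259), back at their starting pixels. The lid is shut, and the tube, cup and bottle are standing where they were.

```bash
python3 -c "
from bench import hand_in; print(hand_in())"
```

```text
the job is handed in; nothing more can be done
None
```

The job is done and handed in at about 14 s; hand-in gave no verdict.

- **Lid:** I pushed it shut with the closed fingertips following its arc. It stopped at 102 mm above the worktop, which is its shut height.
- **Keys:** I set the fingers 60 mm apart and lowered them onto both round keys. They reached the end stop at 15–20 N total, and I held them there for about 3.8 s before lifting straight up.
- **Last pictures:** The lid is shut and both keys are up. They sit within about 1 pixel of where they started, so the spinner hasn't shifted noticeably. The tube, cup and bottle are standing in place, and the arm is clear and touching nothing.
- **Slight disagreement:** During the hold, the wrist moment suggested the right key carried more load than the left, roughly 10 N against 5 N. Both are above the 4 N needed for full travel, and I added a little force to be safe. I inferred key travel from force and pictures, not from a direct reading.

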